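# Sift the ball knobs into the kit case with a wire scoop

### The job

First draw the flat yellow cover of the kit case all the way back towards you to open the chamber. Then take the wire scoop, scoop the blue ball knobs out of the white tray so that the brass offcuts drop back into it, and tip all four balls into the chamber; do not touch the balls with the fingers. Leave every offcut in the tray and the cover open, stand the scoop back level on the desk mat and let go, and leave the tape, mouse and bottle where they are.

Things in the scene. Friction and masses are not known exactly. Their poses are not given: they have to be found in the camera images.
- tray: White open parts tray, fixed, 290 (its x) x 120 (its y) x 34 mm high, walls and floor 5 mm; inside 280 x 110 mm. Flat floor from x = -0.095 to +0.140; at the end towards the robot it slopes up (33 degrees) from x = -0.095 to the rim at x = -0.140. Origin: centre of its underside. Balls and offcuts start mixed between x = -0.10 and +0.02; beyond that the floor is empty.
- case: Grey kit case, fixed, 280 (its x) x 140 (its y) x 46 mm high; +x is the end away from the robot. The half towards the robot is a closed compartment, the far half an open-topped chamber under the sliding cover. A thin steel guide strip 6 mm high runs along each long top edge. Origin: centre of its underside.
- chamber (a point): Centre of the inner floor of the kit case's chamber (4 mm above the table): inside 126 (x) x 124 (y) mm, walls rising 42 mm above this point. Axes as the case.
- cover (a joint): Travel of the yellow cover, in m: 0 = shut over the chamber, 0.130 = drawn fully back towards the robot (along the case's -x). Starts between 0 and 0.03. It slides stiffly (about 1.5 N) and stays where it is left.
- cover_top (a point): Centre of the top face of the cover, a flat yellow plate 136 (x) x 131 (y) x 6 mm without handle, its top 52 mm above the table; moves with the cover. It can be drawn by pressing closed fingertips on it with about 10 N and pulling.
- mat: Fixed black desk mat with green border, 180 (its x) x 160 (its y) x 2 mm; origin: centre of its underside. The scoop stands on it at the start.
- scoop: Loose wire scoop, 0.16 kg, standing level. Origin: underside of its wires, below the back plate. Basket to its own -x, open at the tips (x = -107 mm). Floor: four 4 mm wires along x at y = -39, -13, 13, 39 mm, free at the tips; balls ride in the 22 mm gaps, offcuts fall through. Side rails 32 mm up, 100 mm wide overall. Back plate 16 to 46 mm up; above it the red grip.
- scoop_grip (a point): Middle of the scoop's upright red grip, 97 mm above the scoop's origin and 4 mm to its +x. The grip is 24 (x) x 22 (y) mm and stands from 62 to 122 mm above the origin; pinch it from above across its y.
- scoop_mid (a point): Point in the middle of the scoop's basket, at wire level, 50 mm in front of the origin (its -x).
- ball1: Loose blue ball knob, 36 mm diameter, about 32 g: a good part. Origin: its centre.
- ball2: Loose blue ball knob, 36 mm diameter, about 32 g: a good part. Origin: its centre.
- ball3: Loose blue ball knob, 36 mm diameter, about 32 g: a good part. Origin: its centre.
- ball4: Loose blue ball knob, 36 mm diameter, about 32 g: a good part. Origin: its centre.
- chip1: Loose brass offcut, a disc 13 mm across and 9 mm thick, 10 g. Origin: its centre.
- chip2: Loose brass offcut, a disc 13 mm across and 9 mm thick, 10 g. Origin: its centre.
- chip3: Loose brass offcut, a disc 13 mm across and 9 mm thick, 10 g. Origin: its centre.
- chip4: Loose brass offcut, a disc 13 mm across and 9 mm thick, 10 g. Origin: its centre.
- tape: Bystander: yellow roll of tape, 90 mm diameter, 45 mm high, lying flat. Origin: centre of its underside.
- mouse: Bystander: red computer mouse, 95 (x) x 56 x 26 mm. Origin: centre of its underside.
- glue: Bystander: small white bottle with orange cap, 34 mm diameter, 75 mm high. Origin: centre of its underside.
Things that resemble listed ones, but are neither listed nor needed, are in the scene too. Leave any red or turquoise look-alike of the ball2 alone.

How it is judged:
On the way, in this order (a step that is already met when the one before it is completed fails the run):
1. the cover is drawn back (at least 110 of 130 mm) (value of joint cover above 0.11 m), for 0.2 s.
2. at least one ball rides in the raised scoop (scoop 50 mm or more above the table) while all offcuts lie in the tray (height (world z) of scoop above 0.05 m and ((x of ball1 in the frame of scoop between -0.112 and 0 m and y of ball1 in the frame of scoop between -0.05 and 0.05 m and z of ball1 in the frame of scoop between 0.008 and 0.06 m) or (x of ball2 in the frame of scoop between -0.112 and 0 m and y of ball2 in the frame of scoop between -0.05 and 0.05 m and z of ball2 in the frame of scoop between 0.008 and 0.06 m) or (x of ball3 in the frame of scoop between -0.112 and 0 m and y of ball3 in the frame of scoop between -0.05 and 0.05 m and z of ball3 in the frame of scoop between 0.008 and 0.06 m) or (x of ball4 in the frame of scoop between -0.112 and 0 m and y of ball4 in the frame of scoop between -0.05 and 0.05 m and z of ball4 in the frame of scoop between 0.008 and 0.06 m)) and x of chip1 in the frame of tray between -0.143 and 0.143 m and y of chip1 in the frame of tray between -0.058 and 0.058 m and z of chip1 in the frame of tray between 0 and 0.042 m and x of chip2 in the frame of tray between -0.143 and 0.143 m and y of chip2 in the frame of tray between -0.058 and 0.058 m and z of chip2 in the frame of tray between 0 and 0.042 m and x of chip3 in the frame of tray between -0.143 and 0.143 m and y of chip3 in the frame of tray between -0.058 and 0.058 m and z of chip3 in the frame of tray between 0 and 0.042 m and x of chip4 in the frame of tray between -0.143 and 0.143 m and y of chip4 in the frame of tray between -0.058 and 0.058 m and z of chip4 in the frame of tray between 0 and 0.042 m), for 0.3 s.
3. all four balls are in the chamber of the case (x of ball1 in the frame of chamber between -0.066 and 0.066 m and y of ball1 in the frame of chamber between -0.064 and 0.064 m and z of ball1 in the frame of chamber between 0 and 0.048 m and x of ball2 in the frame of chamber between -0.066 and 0.066 m and y of ball2 in the frame of chamber between -0.064 and 0.064 m and z of ball2 in the frame of chamber between 0 and 0.048 m and x of ball3 in the frame of chamber between -0.066 and 0.066 m and y of ball3 in the frame of chamber between -0.064 and 0.064 m and z of ball3 in the frame of chamber between 0 and 0.048 m and x of ball4 in the frame of chamber between -0.066 and 0.066 m and y of ball4 in the frame of chamber between -0.064 and 0.064 m and z of ball4 in the frame of chamber between 0 and 0.048 m), for 0.2 s.
At the end, for the whole second after the job is handed in: All four balls lie in the chamber of the kit case and all four offcuts in the tray; the cover is at least 110 mm open; the scoop stands level (within 0.1 rad) on the mat, the middle of its basket within 60 mm of the mat's centre, released and at rest (all of step 3 and x of chip1 in the frame of tray between -0.143 and 0.143 m and y of chip1 in the frame of tray between -0.058 and 0.058 m and z of chip1 in the frame of tray between 0 and 0.042 m and x of chip2 in the frame of tray between -0.143 and 0.143 m and y of chip2 in the frame of tray between -0.058 and 0.058 m and z of chip2 in the frame of tray between 0 and 0.042 m and x of chip3 in the frame of tray between -0.143 and 0.143 m and y of chip3 in the frame of tray between -0.058 and 0.058 m and z of chip3 in the frame of tray between 0 and 0.042 m and x of chip4 in the frame of tray between -0.143 and 0.143 m and y of chip4 in the frame of tray between -0.058 and 0.058 m and z of chip4 in the frame of tray between 0 and 0.042 m and value of joint cover above 0.11 m and horizontal distance between scoop_mid and mat below 0.06 m and height (world z) of scoop below 0.008 m and angle between scoop's own z axis and vertical below 0.1 rad and linear speed of scoop below 0.02 m/s and linear speed of each of ball1, ball2, ball3, ball4 below 0.1 m/s); the robot touches nothing.
It fails at once if the fingers touch a ball (contact force between the fingers and ball1 above 0.5 N or contact force between the fingers and ball2 above 0.5 N or contact force between the fingers and ball3 above 0.5 N or contact force between the fingers and ball4 above 0.5 N).
It fails at once if a bystander is moved by more than 20 mm (distance of any of tape, mouse, glue from where it was at the start of the episode above 0.02 m).
It also fails if it takes over 72 s, if anything falls off the work surface, if the arm or the gripper's body presses on something with over 40 N, if the wrist force passes 120 N, or if a joint passes its speed limit or range.

### The arm

A 6-joint arm with a two-finger parallel gripper is mounted at the origin on the work surface. World frame = base frame: x ahead of the robot, y to its left, z up, the work surface at z = 0. Lengths are in m, angles in rad, forces in N, time in s.
With the tool pointing down it reaches from about 0.375 to 0.925 m from the base axis. Payload 5.7 kg.
Tool frame: the origin (TCP) lies on the centre line of the jaws, within the pads' length; the fingertips stand 25 mm ahead of it and the grasp point (between the pads) lies 6 mm ahead of it; z points along the fingers, y is the line along which they close (so a half turn about z gives the same grasp; the last joint's range is limited). The gripper opens to 88 mm and grips with 3 to 60 N. Pads are 20 mm wide; open, the fingers measure 115 mm over their backs; the gripper's body (75 mm by 178 mm) begins 61 mm behind the grasp point.
Start: joints at [-1.45, 0.359, 1.51, -0, 1.272, -0.115], TCP at [0.14, -0.583, 0.248] pointing down, gripper open.
Joint ranges: [-2.97, 2.97], [-1.01, 2.36], [0.21, 2.38], [-0.96, 4.11], [0.2, 2.71], [-2.98, 2.98]. Speed limits (rad/s): [2.39, 2.39, 3.14, 3.14, 3.14, 3.14].

### API

Orientations are given as a unit quaternion [w, x, y, z].
In Python, from bench import env, planner, telemetry, imaging gives the robot as it stands. Calls block until the motion is done:
- env.move_to(position, orientation): joint-space move of the TCP to a pose.
- env.move_straight(position, ori=None, v=0.15): straight line of the TCP; ori=None keeps the orientation; v is the mean speed in m/s.
- env.set_joints(angles): joint-space move.
- env.gripper_to(opening): opening from 0.0 (shut) to 1.0 (fully open); the grip force is fixed at half the most; returns when the fingers have stopped.
- env.sleep(seconds).
- planner.ik(position, orientation): joint angles nearest the present ones, or None.
- telemetry.observe(): the state.
- imaging.grab_frame(name): name is "scene" or "top" or "wrist"; returns a dict with "pixels" (480x640x3 uint8, red, green, blue), "camera_matrix" (3x3 intrinsics, pixels), "dist_coeffs" ([k1, k2, p1, p2, k3] as OpenCV has them; the pictures are not rectified), "camera_from_world" (4x4, takes a point from world to camera coordinates). Camera axes: x right, y down, z forward; pixel columns grow to the right and rows downward; lengths in m; the calibration is good to about 2 mm. A picture is of the moment at which its call begins. There is no depth.
A pose or a line that the arm cannot do raises env.PlanningError and nothing moves.
- env.hand_in(): hands the job in; it is judged then, once.
The state is a dict: "time_s": time; "qpos": joint angles; "joint_vel": joint speeds; "joint_efforts": joint torques, N m; "position": TCP position; "tool_rot": TCP orientation; "ft_force": force on the tool from outside, world axes, zero at the start; "ft_torque": the same for the moment, N m; "finger_gap": opening from 0.0 (shut) to 1.0 (fully open); "grip_force": force on a finger pad.
Only numpy, scipy, OpenCV 4.12 (cv2) and the standard library are available. Lean on these libraries where they do the work, as an engineer would, in place of code of your own. Each camera call takes 0.05 s, during which the arm holds its last target. There are 200 camera calls.

## Working session

There is one attempt and no reset: what is moved stays moved. The work goes in short steps, each a Python script; the robot and the scene stay as the last script left them, time stands still between calls to the robot, and variables do not carry over. Pictures are saved under pics/ and viewed, at most 10 in all, crops included, and the job is handed in when it is done.

```bash
ls; mkdir -p pics; python3 - <<'E'
from bench import env,planner,telemetry,imaging
import cv2,numpy as np
for n in ("top","scene"):
    f=imaging.grab_frame(n); cv2.imwrite(f"pics/{n}0.png",f["pixels"][:,:,::-1]); np.savez(f"pics/{n}0.npz",**f)
    T=np.array(f["camera_from_world"]); print(n,-T[:3,:3].T@T[:3,3],f["camera_matrix"],f["dist_coeffs"])
print(telemetry.observe())
E
```

```text
pics
top [0.4697033  0.04012899 1.18004364] [[582.55268776   0.         322.39203194]
 [  0.         582.55268776 239.76491883]
 [  0.           0.           1.        ]] [-0.09275324  0.          0.          0.          0.        ]
scene [ 0.85756978 -0.45824987  0.83627963] [[486.32413495   0.         312.13484474]
 [  0.         486.32413495 243.16844224]
 [  0.           0.           1.        ]] [-0.10807364  0.          0.          0.          0.        ]
{'time_s': 0.1, 'qpos': array([-1.45008440e+00,  3.59409278e-01,  1.51124894e+00, -2.24788599e-06,
        1.27249826e+00, -1.15114929e-01]), 'joint_vel': array([-0.00070333, -0.00096645, -0.00188766,  0.0009137 ,  0.00102986,
        0.00041361]), 'joint_efforts': array([-4.16184480e-05, -5.16357744e+01, -2.71405774e+01,  6.75637135e-02,
        2.76722701e-02, -2.84768424e-05]), 'position': array([ 0.14010601, -0.58285861,  0.24693637]), 'tool_rot': array([-7.81907842e-04,  9.93055920e-01,  1.17640676e-01, -3.26222803e-06]), 'ft_force': array([-0.51890267, -0.0051302 , -0.28477992]), 'ft_torque': array([ 0.05348948,  0.01360089, -0.04064938]), 'grip_force': 0.0, 'finger_gap': 0.9994417763639336}
```

View pics/top0.png

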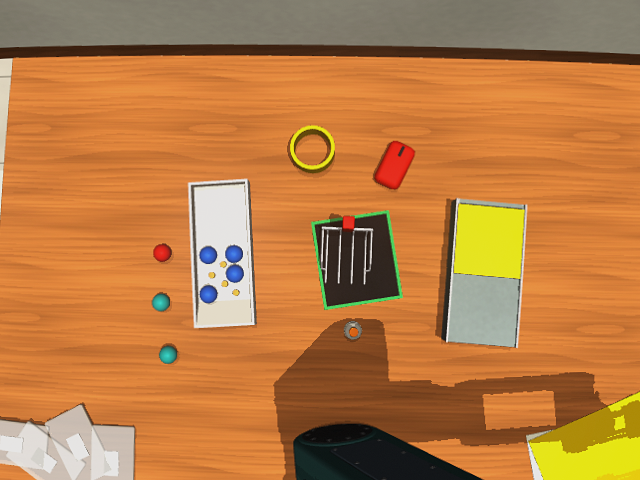

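View pics/scene0.png

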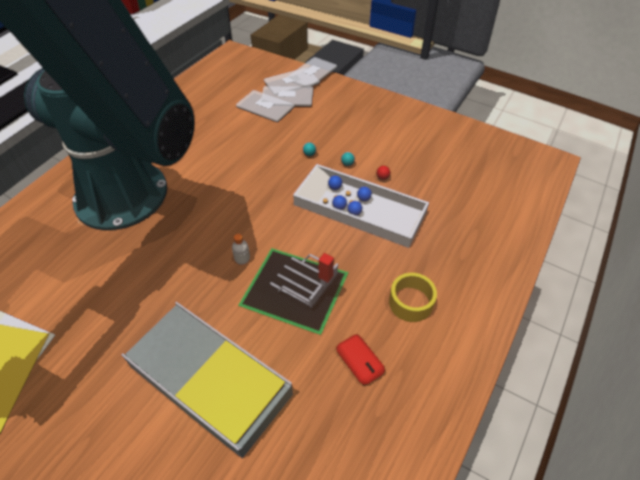

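The top view has +x up and +y to the left. The tray is around (222,253), the mat and scoop around (350,255) with the basket pointing at the robot, and the case around (485,275) with the cover nearly shut. The tape, mouse and bottle sit at (311,148), (395,165) and (353,330).

```bash
cat > h.py <<'E'
from bench import env,planner,telemetry,imaging
import cv2,numpy as np
from scipy.spatial.transform import Rotation as R
def grab(n,save=None):
    f=imaging.grab_frame(n)
    if save: cv2.imwrite(f"pics/{save}.png",f["pixels"][:,:,::-1]); np.savez(f"pics/{save}.npz",**f)
    return f
def ray(f,px,z):
    K=np.array(f["camera_matrix"],float);D=np.array(f["dist_coeffs"],float);T=np.array(f["camera_from_world"],float)
    p=cv2.undistortPoints(np.asarray(px,float).reshape(-1,1,2),K,D)[:,0]
    d=np.c_[p,np.ones(len(p))]@T[:3,:3]; c=-T[:3,:3].T@T[:3,3]
    return (c+d*((z-c[2])/d[:,2])[:,None])[:,:2]
def hsv(f): return cv2.cvtColor(np.ascontiguousarray(f["pixels"]),cv2.COLOR_RGB2HSV)
def blobs(m,amin=30,roi=None):
    m=np.asarray(m).astype(np.uint8)
    if roi: 
        k=np.zeros_like(m);x0,y0,x1,y1=roi;k[y0:y1,x0:x1]=1;m=m*k
    cs,_=cv2.findContours(m,cv2.RETR_EXTERNAL,cv2.CHAIN_APPROX_NONE)
    return sorted([c for c in cs if cv2.contourArea(c)>=amin],key=cv2.contourArea,reverse=True)
def cen(c):
    m=cv2.moments(c);return [m["m10"]/m["m00"],m["m01"]/m["m00"]]
def rect(p): return cv2.minAreaRect(p.astype(np.float32)*1000)
def obs(): return telemetry.observe()
E
cat > m.py <<'E'
from h import *
f=dict(np.load("pics/top0.npz")); H,S,V=[c.astype(int) for c in cv2.split(hsv(f))]
c=blobs((H>22)&(H<36)&(S>150)&(V>120),roi=(430,180,540,300))[0]; print("cover",rect(ray(f,c,.052)),cv2.contourArea(c))
c=blobs((H>40)&(H<85)&(S>100)&(V>80),roi=(290,190,420,320))[0]; print("mat",rect(ray(f,c,.002)))
for c in blobs((H>105)&(H<130)&(S>120),roi=(185,175,260,330)): print("ball",ray(f,[cen(c)],.023),cv2.contourArea(c))
for c in blobs((H>12)&(H<30)&(S>100)&(V>120),8,roi=(196,240,246,310)): print("chip",ray(f,[cen(c)],.01),cv2.contourArea(c))
c=blobs(((H<6)|(H>174))&(S>150)&(V>100),roi=(335,205,365,235))[0]; print("grip",ray(f,[cen(c)],.124),rect(ray(f,c,.124)))
c=blobs((S<70)&(V>60),1000,roi=(180,170,265,335))[0]; print("trayrim",rect(ray(f,c,.034)),"at0",rect(ray(f,c,0)))
c=blobs((S<70)&(V>40)|(H>22)&(H<36)&(S>150)&(V>120),1000,roi=(430,190,540,355))[0]; print("case",rect(ray(f,c,.052)))
c=blobs((S<60)&(V>110),roi=(316,222,378,290)); print("wires",[ (rect(ray(f,k,.004)),cv2.boundingRect(k)) for k in c[:4]])
E
python3 m.py
```

```text
cover ((559.404296875, -262.1474914550781), (130.7864227294922, 136.80677795410156), 85.890380859375) 4506.0
mat ((520.2200317382812, -6.2497100830078125), (180.11607360839844, 160.24317932128906), 9.763413429260254)
ball [[0.44494927 0.28864751]] 206.0
ball [[0.48698429 0.23685533]] 200.5
ball [[0.52271717 0.29149203]] 200.5
ball [[0.52609152 0.23943041]] 200.0
chip [[0.46617383 0.25877636]] 22.0
chip [[0.4836977  0.28575319]] 22.0
chip [[0.50598355 0.26339786]] 22.0
chip [[0.44916366 0.23587998]] 20.5
grip [[0.5821622 0.0139847]] ((581.9439697265625, 13.775684356689453), (23.804222106933594, 20.04294776916504), 0.9210097193717957)
trayrim ((527.7106323242188, 262.59442138671875), (290.5162353515625, 124.23731994628906), 4.368951320648193) at0 ((529.4315185546875, 269.19439697265625), (299.1351013183594, 127.923095703125), 4.368936061859131)
case ((497.7928466796875, -254.3197021484375), (148.02847290039062, 278.287109375), 85.62450408935547)
wires [(((533.1528930664062, 58.758544921875), (38.18734359741211, 114.23225402832031), 75.22737121582031), (321, 226, 21, 57)), (((527.90380859375, -16.026567459106445), (40.387088775634766, 113.79322814941406), 88.62047576904297), (351, 228, 22, 57)), (((525.4911499023438, 28.497356414794922), (3.490490674972534, 107.24109649658203), 88.7752685546875), (338, 230, 3, 54))]
```

```bash
cat >> h.py <<'E'
TR=(.5276,.2650,np.radians(4.37)); CH=(.5707,-.2629,np.radians(-4.2)); G=np.array([.004,0,.103])
def tq(yaw,p=0.,flip=False):
    r=R.from_euler('z',yaw)*R.from_euler('y',p)*R.from_euler('x',np.pi)*R.from_euler('z',np.pi*flip)
    return r.as_quat()[[3,0,1,2]]
def pose(fr,x,z,p,pt,y=0.,flip=False,g=None):
    """tool pose putting scoop point pt (x,z in scoop) at frame-xy (x,y), world z, with pitch p (rad, tips up +)"""
    g=G if g is None else g
    r=R.from_euler('z',fr[2])*R.from_euler('y',p)
    w=np.array([fr[0],fr[1],0])+R.from_euler('z',fr[2]).apply([x,y,0])+[0,0,z]
    return w+r.apply(g-np.array([pt[0],0,pt[1]])), tq(fr[2],p,flip)
def qf(q): return [float(v) for v in q]
E
cat > a.py <<'E'
from h import *
for flip in (0,1):
    for nm,fr,x,z,p in [("t",TR,.02,.007,0),("t",TR,.04,.03,-30),("t",TR,-.095,.007,0),("t",TR,-.125,.03,25),("t",TR,-.11,.03,35),("up",TR,-.1,.2,25),("c",CH,.0,.2,15),("c",CH,.0,.03,-45),("c",CH,-.02,.03,-60),("c",CH,-.02,.06,-70)]:
        P,q=pose(fr,x,z,np.radians(p),(-.107,0),flip=flip); s=planner.ik(P,q); print(flip,nm,x,p,np.round(P,3),None if s is None else np.round(s,2))
q=tq(CH[2]); u=np.array([np.cos(CH[2]),np.sin(CH[2])]); c=np.array([.5594,-.2621])+.03*u
env.gripper_to(0.)
env.move_to([*c,.12],q); env.move_straight([*c,.085],v=.1)
f0=obs()["ft_force"][2]; z=.079
while z>.060:
    env.move_straight([*c,z],v=.05); F=obs()["ft_force"][2]-f0; print(round(z,4),F)
    if F>9: break
    z-=.0015 if F<1 else .0007
print(obs()["position"],obs()["time_s"])
E
python3 a.py
```

```text
0 t 0.02 0 [0.658 0.275 0.11 ] [ 0.3   0.65  1.37 -0.    1.12  1.79]
0 t 0.04 -30 [0.612 0.271 0.175] [ 0.4   0.37  1.85 -0.38  0.45  2.19]
0 t -0.095 0 [0.544 0.266 0.11 ] [ 0.34  0.51  1.64 -0.    0.99  1.84]
0 t -0.125 25 [0.547 0.266 0.076] [0.29 0.76 1.31 0.09 1.49 1.76]
0 t -0.11 35 [0.567 0.268 0.051] [0.27 0.91 1.13 0.11 1.7  1.74]
0 up -0.1 25 [0.572 0.268 0.246] [0.28 0.64 1.11 0.09 1.82 1.78]
0 c 0.0 15 [ 0.704 -0.273  0.271] [-0.42  0.73  0.83 -0.09  1.83  1.21]
0 c 0.0 -45 [ 0.576 -0.263  0.181] [-0.82  0.35  2.1   1.47  0.5  -0.46]
0 c -0.02 -60 [ 0.517 -0.259  0.178] [-1.07  0.5   2.35  1.98  0.91 -1.26]
0 c -0.02 -70 [ 0.492 -0.257  0.2  ] None
1 t 0.02 0 [0.658 0.275 0.11 ] [ 0.3   0.65  1.37 -0.    1.12 -1.35]
1 t 0.04 -30 [0.612 0.271 0.175] [ 0.4   0.37  1.85 -0.38  0.45 -0.95]
1 t -0.095 0 [0.544 0.266 0.11 ] [ 0.34  0.51  1.64 -0.    0.99 -1.31]
1 t -0.125 25 [0.547 0.266 0.076] [ 0.29  0.76  1.31  0.09  1.49 -1.39]
1 t -0.11 35 [0.567 0.268 0.051] [ 0.27  0.91  1.13  0.11  1.7  -1.4 ]
1 up -0.1 25 [0.572 0.268 0.246] [ 0.28  0.64  1.11  0.09  1.82 -1.36]
1 c 0.0 15 [ 0.704 -0.273  0.271] [-0.42  0.73  0.83 -0.09  1.83 -1.93]
1 c 0.0 -45 [ 0.576 -0.263  0.181] [-0.82  0.35  2.1   1.47  0.5   2.68]
1 c -0.02 -60 [ 0.517 -0.259  0.178] [-1.07  0.5   2.35  1.98  0.91  1.88]
1 c -0.02 -70 [ 0.492 -0.257  0.2  ] None
0.079 -0.4522774268899358
0.0775 -0.1619424406704937
0.076 6.367834670978691
0.0753 11.400124902020654
[ 0.59059003 -0.26447875  0.07725649] 4.9917
```

```bash
cat > b.py <<'E'
from h import *
u=np.array([np.cos(CH[2]),np.sin(CH[2]),0]); c=np.array([.5594,-.2621,.0753])+.03*np.array([u[0],u[1],0]); 
for d in (.03,.06,.09,.11,.118,.124):
    env.move_straight(c-d*u,v=.08); o=obs(); print(d,o["ft_force"],o["position"])
    if o["ft_force"][2]<7: c[2]-=.0006
    if o["ft_force"][2]>14: c[2]+=.0006
    if o["ft_force"][0]>15: break
env.move_straight(c-d*u+[0,0,.08],v=.2)
f=grab("top","top1"); H,S,V=cv2.split(hsv(f))
k=blobs((H>22)&(H<36)&(S>150)&(V>120),roi=(430,180,540,350))
for q in k: print("cover",rect(ray(f,q,.052)))
print(obs()["time_s"])
def tr(path):
  out=[]
  for yaw in (-30,0,30,60,90,-60,-90):
   for flip in (0,1):
    o=[]
    for p in (10,-15,-30,-40,-50,-60):
        fr=(CH[0],CH[1],CH[2]+np.radians(yaw)); P,q=pose(fr,-.02,.06,np.radians(p),(-.107,0),flip=flip); s=planner.ik(P,q); o.append("None" if s is None else list(map(float,np.round(s,2))))
    print(yaw,flip,o[1],o[3],o[4],o[5])
tr(0)
E
python3 b.py
```

```text
0.03 [-1.52146745  2.72794676 12.82081712] [ 0.56019296 -0.26227266  0.07724642]
0.06 [-0.21680554  2.58134396 12.51835717] [ 0.53031366 -0.26015408  0.07723043]
0.09 [-1.30541418  3.2295679  14.64724559] [ 0.50039193 -0.25802511  0.07719405]
0.11 [-1.59902436 -0.05549747 10.35399241] [ 0.48011492 -0.25690266  0.07726502]
0.118 [-1.26126218 -1.20515736 10.23110511] [ 0.4722516  -0.25685149  0.07726924]
0.124 [-2.19839485 -1.54247945  9.95858064] [ 0.46645251 -0.25658944  0.07726358]
cover ((441.5626220703125, -244.7967987060547), (112.5344009399414, 135.46417236328125), 85.71957397460938)
cover ((467.87115478515625, -252.45913696289062), (36.78329849243164, 11.733057975769043), 0.11096354573965073)
cover ((504.4302673339844, -261.9585266113281), (47.16532897949219, 7.733643054962158), 85.24382781982422)
8.0667
-30 0 [-0.54, 0.43, 1.6, -0.02, 0.86, 1.64] None [-0.49, 0.27, 2.24, 3.48, 0.25, -1.83] None
-30 1 [-0.54, 0.43, 1.6, -0.02, 0.86, -1.5] None [-0.49, 0.27, 2.24, 3.48, 0.25, 1.31] None
0 0 [-0.57, 0.43, 1.59, 0.16, 0.89, 0.99] [-0.79, 0.27, 2.02, 1.03, 0.51, 0.01] [-0.92, 0.3, 
[... 696 characters left out ...]
36, 2.58] [-1.01, 0.6, 1.55, 0.78, 1.48, 2.45] [-1.1, 0.69, 1.53, 0.86, 1.6, 2.35]
90 0 [-0.59, 0.48, 1.5, 0.24, 1.3, -0.59] [-0.82, 0.66, 1.29, 0.5, 1.69, -0.81] [-0.89, 0.77, 1.19, 0.58, 1.85, -0.85] [-0.94, 0.88, 1.09, 0.67, 2.0, -0.85]
90 1 [-0.59, 0.48, 1.5, 0.24, 1.3, 2.55] [-0.82, 0.66, 1.29, 0.5, 1.69, 2.33] [-0.89, 0.77, 1.19, 0.58, 1.85, 2.3] [-0.94, 0.88, 1.09, 0.67, 2.0, 2.29]
-60 0 [-0.51, 0.43, 1.58, -0.19, 0.92, 2.28] None None None
-60 1 [-0.51, 0.43, 1.58, -0.19, 0.92, -0.86] None None None
-90 0 [-0.5, 0.45, 1.55, -0.28, 1.05, 2.85] [-0.17, 0.47, 1.66, -0.81, 1.09, -2.82] None None
-90 1 [-0.5, 0.45, 1.55, -0.28, 1.05, -0.29] [-0.17, 0.47, 1.66, -0.81, 1.09, 0.32] None None
```

```bash
cat > c.py <<'E'
from h import *
env.gripper_to(1.)
q=tq(np.radians(-1.)); p=np.array([.582,.0140,.105])
env.move_to(p+[0,0,.06],q); env.move_straight(p,v=.12); o=obs(); print(o["position"],o["ft_force"])
env.gripper_to(0.); o=obs(); print(o["finger_gap"],o["grip_force"])
env.move_straight(p+[0,0,.10],v=.15); print(obs()["ft_force"])
P,q=pose(TR,.125,.10,0,(0,0)); env.move_to(P,q)
P,q=pose(TR,.125,.05,0,(0,0)); env.move_straight(P,q,v=.1); o=obs();print(P,o["position"],o["ft_force"],o["time_s"])
grab("top","top2"); grab("scene","sc2")
E
python3 c.py; python3 -c "
import cv2
a=cv2.imread('pics/top2.png')[160:340,170:350];b=cv2.imread('pics/sc2.png')[120:300,230:470]
cv2.imwrite('pics/v2.png',cv2.hconcat([cv2.resize(a,(400,400),interpolation=2),cv2.resize(b,(400,400),interpolation=2)]))"
```

```text
[0.58226433 0.01337123 0.10525683] [ 0.25872012 -0.39004401 -0.70932458]
0.24928791419809324 29.994750916957855
[ 0.05457381  0.20210489 -1.16244832]
[0.65622497 0.27482941 0.153     ] [0.65650877 0.27448182 0.15316262] [ 0.16102552  0.67443912 -0.59759597] 14.7583
```

View pics/v2.png

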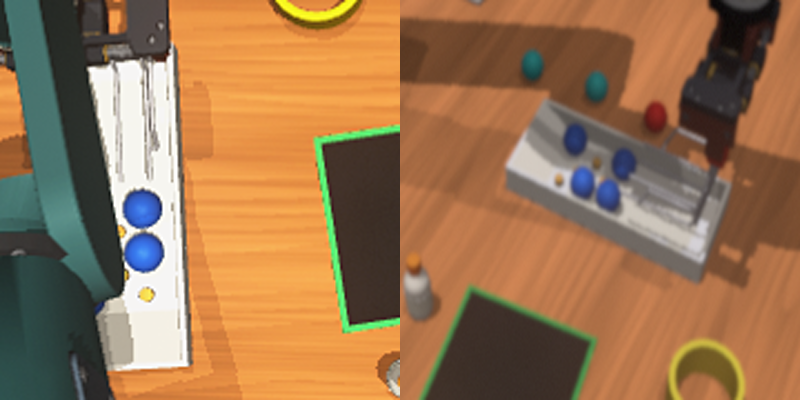

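The scoop is held over the far end of the tray, with its wires at about (130,110) in the left half. The balls ahead of it haven't moved, so I can lower it and push.

```bash
cat > d.py <<'E'
from h import *
for z in (.03,.02,.012,.0065,.0050):
    P,q=pose(TR,.125,z,0,(0,0)); env.move_straight(P,q,v=.07); o=obs(); print(z,np.round(o["ft_force"],1),np.round(o["position"]-P,4),np.round(o["ft_torque"],2))
    if max(abs(o["ft_force"]))>8: break
print(o["time_s"])
E
python3 d.py
```

```text
0.03 [ 0.4  0.4 -2. ] [-0.0006 -0.0001 -0.0009] [ 0.04 -0.02 -0.03]
0.02 [-0.9 -0.3 -1.1] [-0.0005 -0.0001 -0.0007] [ 0.03 -0.06 -0.04]
0.012 [-0.2 -1.  -1.2] [-0.0005 -0.0001 -0.0007] [-0.07 -0.02  0.03]
0.0065 [ 0.4 -1.3 -2.1] [-0.0003 -0.0001 -0.0005] [0.04 0.   0.  ]
0.005 [ 0.2  0.6 -2.9] [0.0001 0.     0.0001] [-0.02 -0.1  -0.03]
16.35
```

Clean insertion. Next: advance, pitch and lift.

```bash
cat > e.py <<'E'
from h import *
def go(x,z,p,v):
    P,q=pose(TR,x,z,np.radians(p),(0,0)); env.move_straight(P,q,v=v); o=obs(); print(x,z,p,np.round(o["ft_force"],1),np.round(o["position"]-P,4))
    return max(abs(o["ft_force"]))
for x in (.09,.06,.035,.015): 
    if go(x,.005,0,.08)>25: break
go(.006,.006,4,.04); go(.0,.008,10,.04); go(-.004,.012,16,.04)
go(.0,.03,18,.06); go(.0,.10,18,.12)
print(obs()["time_s"]); grab("scene","sc3"); grab("top","top3")
E
python3 e.py; python3 -c "
import cv2
a=cv2.imread('pics/top3.png')[160:340,170:350];b=cv2.imread('pics/sc3.png')[90:270,260:440]
cv2.imwrite('pics/v3.png',cv2.hconcat([cv2.resize(a,(400,400),interpolation=2),cv2.resize(b,(400,400),interpolation=2)]))"
```

```text
0.09 0.005 0 [-0.3 -0.  -1.9] [0.0002 0.0001 0.0003]
0.06 0.005 0 [-0.2  0.  -2. ] [0.0002 0.     0.0001]
0.035 0.005 0 [0.6 0.9 0.6] [-0.      0.      0.0001]
0.015 0.005 0 [ 0.7 -0.  -1. ] [-0.0002  0.      0.0001]
0.006 0.006 4 [-0.3  0.2 -2.2] [ 0.0014  0.     -0.0003]
0.0 0.008 10 [-0.6 -0.5 -2.6] [ 0.0014 -0.     -0.0007]
-0.004 0.012 16 [ 0.1  0.8 -2. ] [ 0.0001 -0.     -0.0006]
0.0 0.03 18 [-0.4  0.7 -2.9] [-0.0005  0.0001  0.0002]
0.0 0.1 18 [-0.5  1.2 -3.6] [-0.0005 -0.0001 -0.0006]
20.3417
```

View pics/v3.png

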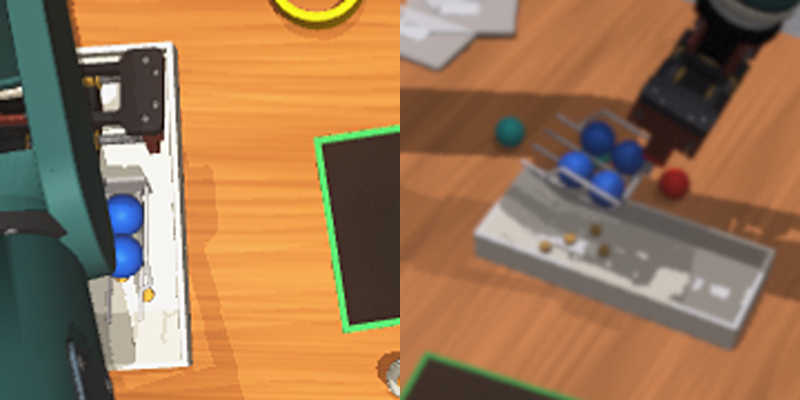

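The right half shows all four balls in the raised scoop at about (600,165), and all four offcuts in the tray at about (575,240). Next I'll carry it to the chamber and pour gently across the case.

```bash
cat > g.py <<'E'
from h import *
r=np.radians; TIP=(-.107,0); F=(CH[0],CH[1],CH[2]+r(90))
P,q=pose((TR[0],TR[1],TR[2]),.0,.16,r(18),(0,0)); env.move_straight(P,q,v=.12)
A,qa=P,q; B,qb=pose(F,.03,.19,r(18),TIP)
M=(A+B)/2; M[0]=.60; env.move_straight(M,tq((TR[2]+F[2])/2,r(18)),v=.15); env.move_straight(B,qb,v=.15)
print(obs()["ft_force"],obs()["time_s"])
for z,p,v in [(.12,18,.1),(.075,3,.06),(.058,0,.03),(.057,-4,.025),(.057,-8,.025),(.057,-14,.03),(.057,-22,.03),(.057,-35,.04)]:
    P,q=pose(F,.03,z,r(p),TIP); env.move_straight(P,q,v=v); o=obs(); print(z,p,np.round(o["ft_force"],1),np.round(o["position"]-P,4))
env.sleep(.3)
P,q=pose(F,.03,.14,r(-35),TIP); env.move_straight(P,q,v=.12)
print(obs()["time_s"],obs()["ft_force"]); grab("scene","sc4"); grab("top","top4")
E
python3 g.py; python3 -c "
import cv2
a=cv2.imread('pics/top4.png')[170:370,370:570];b=cv2.imread('pics/sc4.png')[270:470,120:320]
cv2.imwrite('pics/v4.png',cv2.hconcat([cv2.resize(a,(400,400),interpolation=2),cv2.resize(b,(400,400),interpolation=2)]))"
```

```text
[-0.1633496  -0.25038437 -1.91178764] 23.8417
0.12 18 [ 0.6 -0.8 -2.6] [ 0.0005 -0.0001  0.0005]
0.075 3 [-0.4  0.3 -2.7] [ 0.0001 -0.0007  0.0006]
0.058 0 [ 0.1 -0.2 -2.6] [-0.0001 -0.     -0.0002]
0.057 -4 [ 0.5  0.4 -2.2] [-0.     -0.0001  0.    ]
0.057 -8 [-1.3 -0.2 -2.9] [-0.0001 -0.0001 -0.0001]
0.057 -14 [-0.7  0.  -1.8] [-0.0001 -0.     -0.    ]
0.057 -22 [-0.7 -0.5 -0.9] [-0.0001  0.0001 -0.0001]
0.057 -35 [-1.   0.4 -1.2] [0.     0.0004 0.0001]
30.6 [ 0.09698681  0.53190209 -1.85209851]
```

View pics/v4.png

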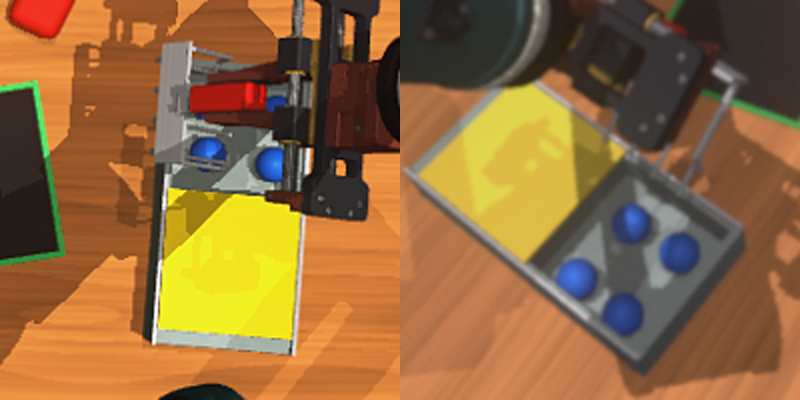

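All four balls lie in the open chamber, at about (575,280), (625,315), (630,225) and (680,255), and the cover is fully back. Now I'll return the scoop.

```bash
cat > k.py <<'E'
from h import *
r=np.radians; F=(CH[0],CH[1],CH[2]+r(90)); MT=(.5702+.052*0,-.006,r(5.))
MT=(.5202+.05*np.cos(r(5)),-.0062+.05*np.sin(r(5)),r(5.))
P,q=pose(F,.05,.17,0,(-.107,0)); env.move_straight(P,q,v=.15)
P,q=pose(MT,0,.12,0,(0,0)); env.move_straight(P,q,v=.15)
for z,v in ((.03,.12),(.008,.06),(.004,.03),(.0022,.02)):
    P,q=pose(MT,0,z,0,(0,0)); env.move_straight(P,q,v=v); o=obs(); print(z,np.round(o["ft_force"],1),np.round(o["position"]-P,4))
    if o["ft_force"][2]>4: break
env.gripper_to(1.); env.sleep(.2); P=P.copy(); P[2]+=.09; env.move_straight(P,v=.12)
H=planner.ik([.35,-.45,.3],tq(0)); env.move_to([.35,-.45,.3],tq(0)) if H is not None else env.move_straight(P+[0,0,.1])
print(obs()["time_s"]); grab("scene","sc5"); grab("top","top5")
E
python3 k.py; python3 -c "
import cv2
a=cv2.imread('pics/top5.png')[130:370,160:560];b=cv2.imread('pics/sc5.png')[100:480,60:480]
cv2.imwrite('pics/v5.png',cv2.hconcat([cv2.resize(a,(400,240)),cv2.resize(b,(265,240))]))"
```

```text
0.03 [ 0.7 -0.5 -1.6] [ 0.0006 -0.0001  0.0006]
0.008 [-0.2  0.6 -0.9] [-0.0003  0.     -0.0005]
0.004 [-0.9  1.1 -0.7] [-0.0001  0.     -0.0001]
0.0022 [-0.5 -1.  -0.9] [-0.      0.     -0.0001]
39.0833
```

View pics/v5.png

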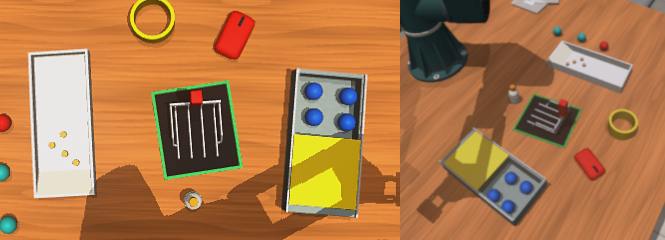

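The final view has the balls in the chamber (330,105), four offcuts in the tray (63,147), and the scoop standing on the mat at (196,130), released. The bystanders haven't moved.

```bash
python3 -c "
from bench import env
print(env.hand_in())"
```

```text
the job is handed in; nothing more can be done
None
```

The job is handed in, though no verdict came back: the last picture showed all four balls in the open chamber, all four offcuts in the tray, the cover back, the scoop released on the mat, and the tape, mouse and bottle in place, at about 39 s of the 72 s allowed.

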